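Start the hold-down bolt of a filter-cell clamp without cross-threading it

TASK

The hand bolt of the filter-cell clamp stands loose on the first thread of its boss. Start it as one does with a fine part: turn it backward (anticlockwise from above) until you feel it drop into the thread, then turn it forward about one full turn, and finish still gripping the bolt's head, bolt at rest, not tightened further. Do not turn it forward before it has dropped, and leave the weight, the crucible and the timer where they stand.

Things in the scene. Friction and masses are not known exactly. Their poses are not given: they have to be found in the camera images.
- bolt_head (a point): Centre of the bolt's head: upright round knurled bare-metal knob, 38 mm in diameter, 22 mm high, dark disc and black pointer line on its flat top; can be gripped across at any angle. 85 to 87 mm above the bench at the start. Under it 34 mm of bare steel shank (19 mm thick) shows above the strap at the start, 22 mm at the end. The bolt cannot tip and is captive: it can be raised at most 8 mm.
- boss_mouth (a point): Centre of the mouth of the fixed steel threaded boss, on the bolt's axis, 36 mm above the bench; boss 52 mm in diameter. On it lies a flat strap, 52 mm wide, top 42 mm above the bench, from -56 to +89 mm along x of this frame, over the filter cell. x runs along the clamp's base plate (170 x 84 mm).
- bolt_turn (a joint): Angle of the bolt, rad; grows as it turns forward (clockwise from above), counts whole turns; its zero means nothing. Single right-hand thread, 6 mm a turn, about 0.03 N m of friction. From the start it must be turned backward 0.5 to 1.5 rad until its first tooth passes the end of the boss's thread and can drop 6 mm.
- bolt_depth (a joint): How far the bolt has gone down, m, 0 to 0.002 at the start. Turning backward first raises it up to 1.3 mm; then it drops about 6 mm if free to fall (about 0.18 kg) or lightly pressed; a firm grip kept at one height holds it up. Turned forward after that it goes down 6 mm a turn with 1 mm of play: the hand must follow it down.
- cal_weight: Bystander: grey balance weight with a neck, 30 x 30 x 48 mm, origin under its middle. Leave alone.
- crucible: Bystander: small white porcelain crucible, 40 x 40 x 31 mm, origin under its middle. Leave alone.
- timer: Bystander: flat white timer, 58 x 62 x 20 mm, origin under its middle. Leave alone.

How it is judged:
By the outcome, as a careful person would: the job done as asked, in the order asked, and still so for the second after the job is handed in, while the arm keeps its last pose, push and grip.
It also fails if it takes over 58 s, if anything falls off the work surface, if the arm or the gripper's body presses on something with over 40 N, if the wrist force passes 120 N, or if a joint passes its speed limit or range.

ROBOT

A 6-joint arm with a two-finger parallel gripper is mounted at the origin on a cart in front of the work surface, level with it; the furniture and walls round the work are solid. World frame = base frame: x ahead of the robot, y to its left, z up, the work surface at z = 0. Lengths are in m, angles in rad, forces in N, time in s.
With the tool pointing down it reaches from about 0.3 to 0.85 m from the base axis. Payload 4.2 kg.
Tool frame: the origin (TCP) lies at the very end of the fingers, on their centre line; the grasp point (between the pads) lies manip.pinch_z behind it (manip.pinch_z is the distance from the TCP to the grasp point, in m); z points along the fingers, y is the line along which they close (so a half turn about z gives the same grasp; the last joint's range is limited). The gripper opens to 91 mm and grips with 3 to 60 N. Pads are 32 mm wide; open, the fingers measure 118 mm over their backs; the gripper's body (76 mm by 178 mm) begins 60 mm behind the grasp point.
Start: joints at [-1.308, 0.32, 1.565, -0, 1.257, -0.02], TCP at [0.16, -0.552, 0.214] pointing down, gripper open.
Joint ranges: [-3.11, 3.11], [-0.84, 2.01], [0.21, 2.61], [-1.34, 4.49], [0.05, 2.63], [-2.56, 2.56]. Speed limits (rad/s): [2.57, 2.57, 3.14, 3.14, 3.14, 3.14].

INTERFACE

Orientations are given as a unit quaternion [w, x, y, z].
In Python, from workcell import manip, camera, camera_info gives the robot as it stands.
- The arm moves only by the shell command python3 -m creep 'ROWS'. ROWS is JSON, a list that holds one entry, the list of rows, each a list of 7 numbers: the shift along the tool's x, y, z scaled (see below), then the turn, a rotation vector about the tool's x, y, z scaled (see below), then the gripper's target within -1 to 1 (shut at 1, half-way at 0, fully open at -1). A call has 1 to 20 rows; each row is the pose to reach, as a shift and turn from the pose commanded when the call began, along the tool's axes at that moment; what a row does not reach only later rows make up. The controller multiplies each number of a shift by 20 cm and each number of a turn by 30 degrees. A row lasts 1/8 s, in which the tool goes at most 62.5 mm and 10.7 degrees, less where a joint would pass 70% of its speed; a pose out of reach is approached as far as the arm can. A call with a number of a shift or a turn outside -1 to 1 is refused whole. A call with a gripper value outside its range is refused whole. The fingers move at their own pace and stop on an object; the grip force is fixed at half the most. Time passes only in rows, so rows that repeat a pose let the fingers close. It gives the time, the measured TCP pose, the force, the opening and the grip force at its end, in the units of the state.
- manip.sense(): the state, without advancing time (a new reading comes with each control period).
- camera(name): name is "scene" or "top"; returns the picture (400x640x3 uint8, red, green, blue); there is no depth.
- camera_info(name): a dict with "vertical_fov" (degrees; the focal length in pixels is half the picture's height over the tangent of half this angle, whatever the lens; pixels are square), "cx", "cy" (the principal point, pixels), "xyz" and "attitude" of the camera in the world. Camera axes: x right, y up, looking along -z (the intrinsics and any distortion apply to the point x, -y, -z); pixel columns grow to the right and rows downward; lengths in m; the calibration is good to about 2 mm. A picture is of the moment at which its call begins. camera_info takes no time and is no camera call.
- manip.job_done(): hands the job in; it is judged then, once.
The state is a dict: "clock": time; "q": joint angles; "qvel": joint speeds; "tau": joint torques, N m; "eef_pos": TCP position; "tcp_rot": TCP orientation; "wrist_force": force on the tool from outside, world axes, zero at the start; "wrist_torque": the same for the moment, N m; "opening": opening from 0.0 (shut) to 1.0 (fully open); "gripper_force": force on a finger pad.
Only numpy, scipy, OpenCV 4.12 (cv2) and the standard library are available. Lean on these libraries where they do the work, as an engineer would, in place of code of your own. Each camera call takes 0.05 s, during which the arm holds its last target. There are 200 camera calls.

## Working session

There is one attempt and no reset: what is moved stays moved. The work goes in short steps, Python scripts to look and compute and a shell command to move; the robot and the scene stay as the last step left them, time stands still between calls to the robot, and variables do not carry over. Pictures are saved under pics/ and viewed, at most 10 in all, crops included, and the job is handed in when it is done.

```bash
mkdir -p pics; ls; python3 - <<'E'
from workcell import manip,camera,camera_info
import cv2
for n in("scene","top"):
    cv2.imwrite(f"pics/{n}0.png",camera(n)[:,:,::-1]); print(n,camera_info(n))
print(manip.sense(),manip.pinch_z)
E
```

```text
pics
scene {'vertical_fov': 48.72632938050051, 'cx': 313.9710868479173, 'cy': 200.29962837404224, 'xyz': array([0.04854337, 0.25046674, 0.69607928]), 'attitude': array([-0.40574724, -0.15279921,  0.33776413,  0.83542622])}
top {'vertical_fov': 43.7463374430362, 'cx': 318.61326237115475, 'cy': 194.01697504218595, 'xyz': array([ 0.32729551, -0.11044668,  0.912746  ]), 'attitude': array([-0.68068986, -0.0671979 ,  0.07530611,  0.72558579])}
{'clock': 0.1, 'q': array([-1.30801184e+00,  3.20243590e-01,  1.56554992e+00,  2.93525167e-05,
        1.25740657e+00, -2.00252357e-02]), 'qvel': array([-0.00134806,  0.00014661, -0.00502103, -0.00036686,  0.00053094,
        0.00011093]), 'tau': array([ 4.36373284e-04, -4.13333666e+01, -2.32509416e+01,  7.29403622e-02,
        4.21998894e-02, -6.89039234e-05]), 'eef_pos': array([ 0.16033496, -0.55172307,  0.21319815]), 'tcp_rot': array([-7.99492891e-04,  9.90019300e-01,  1.40929554e-01, -8.34602946e-05]), 'wrist_force': array([-0.66129799,  0.41349882, -0.30854644]), 'wrist_torque': array([-0.01587723, -0.00971798, -0.00973693]), 'gripper_force': 0.0, 'opening': 0.9987166146709957} 0.0188
```

View pics/scene0.png

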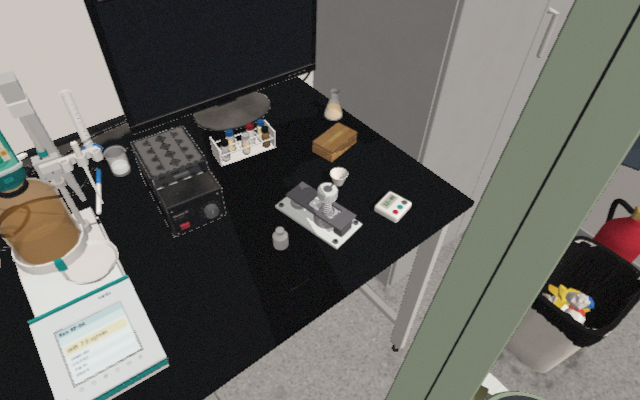

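View pics/top0.png

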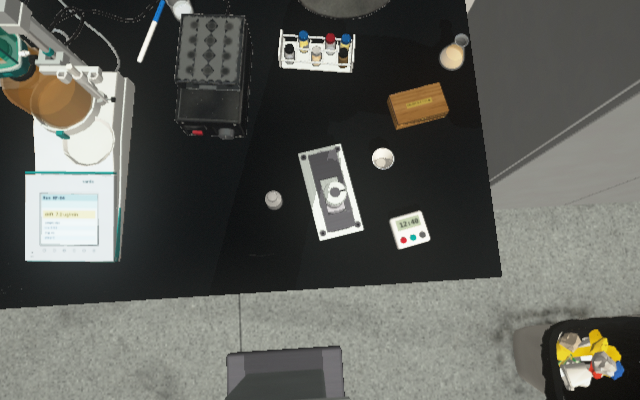

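Scene: bolt head near (327,192), crucible (339,177), timer (393,206), weight (280,239). Top: knob near (337,190), base plate from (300,150) to (362,235), weight (273,200), crucible (383,158), timer (410,230). I'll zoom in on the bolt.

```bash
cat > h.py <<'E'
import numpy as np
from scipy.spatial.transform import Rotation as R
from workcell import manip,camera,camera_info
def ray(n,u,v):
    i=camera_info(n); f=200/np.tan(np.radians(i["vertical_fov"]/2))
    q=i["attitude"]; d=R.from_quat([*q[1:],q[0]]).apply([(u-i["cx"])/f,-(v-i["cy"])/f,-1])
    return np.array(i["xyz"]),d
def onz(n,u,v,z):
    o,d=ray(n,u,v); return o+d*(z-o[2])/d[2]
def cross(a,b):
    (o,d),(p,e)=ray(*a),ray(*b)
    s=np.linalg.lstsq(np.c_[d,-e],p-o,rcond=None)[0]
    P,Q=o+d*s[0],p+e*s[1]; return (P+Q)/2,np.linalg.norm(P-Q)
E
python3 - <<'E'
import cv2,numpy as np
from h import *
a=cv2.imread("pics/top0.png")[160:230,300:370]; b=cv2.imread("pics/scene0.png")[160:230,290:360]
cv2.imwrite("pics/z0.png",np.hstack([cv2.resize(x,(400,400),interpolation=cv2.INTER_CUBIC) for x in(a,b)]))
print(cross(("top",337,190),("scene",327,188)))
for n,u,v,z in[("top",337,190,.096),("scene",327,188,.096),("top",273,200,.03),("top",383,158,.03),("top",410,230,.02)]:print(n,onz(n,u,v,z).round(4))
E
```

```text
(array([ 0.49973186, -0.15674853,  0.0922074 ]), np.float64(0.0001222733890412009))
top [ 0.499  -0.1565  0.096 ]
scene [ 0.4968 -0.1542  0.096 ]
top [ 0.5018 -0.0437  0.03  ]
top [ 0.5675 -0.2489  0.03  ]
top [ 0.433 -0.287  0.02 ]
```

View pics/z0.png

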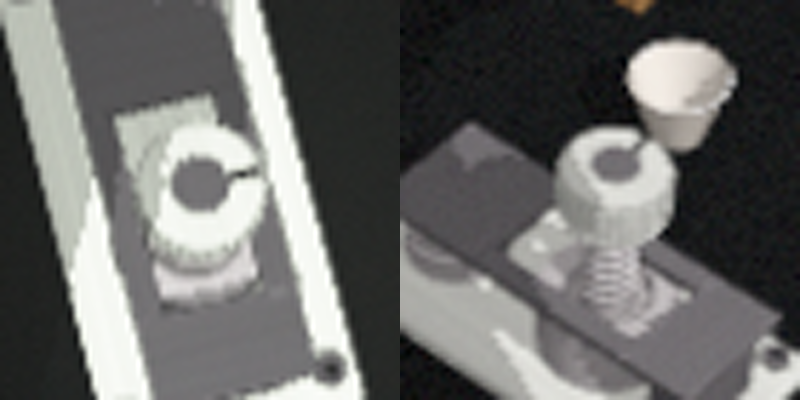

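Zoom: the dark disc on the knob's top is at about (334.7,191.7) in the top view and (327,188) in the scene view. The pointer points right in the top image, which is about -y in the world. The neighbours are all lower than the fingertips will be. I'll refine the position and move above the bolt.

```bash
python3 - <<'E'
import cv2
from h import *
P={}
for n,(u,v),lo in(("top",(335,192),110),("scene",(327,188),120)):
    g=cv2.cvtColor(cv2.imread(f"pics/{n}0.png"),cv2.COLOR_BGR2GRAY)
    z=cv2.resize(g[v-8:v+9,u-8:u+9],None,fx=8,fy=8,interpolation=cv2.INTER_LINEAR)
    k,l,s,c=cv2.connectedComponentsWithStats(cv2.morphologyEx((z<140).astype('u1'),cv2.MORPH_OPEN,cv2.getStructuringElement(2,(25,25))))
    i=l[68,68]; P[n]=(c[i]+.5)/8-.5+[u-8,v-8]; print(n,P[n],s[i])
m,e=cross(("top",*P["top"]),("scene",*P["scene"])); print(m,e,onz("top",*P["top"],.097),onz("scene",*P["scene"],.097))
E
python3 -m creep '[[[0.35,-0.24,0,0,0,0,-1],[0.72,-0.48,0,0,0,0,-1],[0.72,-0.48,0,0,0,0,-1],[0.72,-0.48,0,0,0,0,-1]]]'
python3 -m creep '[[[0.35,-0.24,0,0,0,0,-1],[0.72,-0.48,0,0,0,0,-1],[0.72,-0.48,0,0,0,0,-1],[0.72,-0.48,0,0,0,0,-1]]]'
python3 -m creep '[[[0.35,-0.24,0,0,0,0,-1],[0.72,-0.48,0,0,0,0,-1],[0.72,-0.48,0,0,0,0,-1],[0.72,-0.48,0,0,0,0,-1],[0.72,-0.48,0,0,0,0,-1]]]'
python3 -m creep '[[[0,0,0,0,0,-0.3,-1],[0,0,0,0,0,-0.6,-1],[0,0,0,0,0,-1,-1],[0,0,0,0,0,-1,-1]]]'
python3 -m creep '[[[0,0,0,0,0,-0.3,-1],[0,0,0,0,0,-0.6,-1],[0,0,0,0,0,-1,-1],[0,0,0,0,0,-1,-1]]]'
python3 -m creep '[[[0,0,0,0,0,-0.3,-1],[0,0,0,0,0,-0.6,-1],[0,0,0,0,0,-1,-1],[0,0,0,0,0,-1,-1]]]'
python3 -c "from h import *;print(manip.sense())"
```

```text
top [334.58052944 191.77916254] [  27   33   76   68 4042]
scene [327.35244666 188.28200371] [  40   48   61   45 2156]
[ 0.49522258 -0.15265377  0.09773046] 0.0015921330882075855 [ 0.49599158 -0.15217953  0.097     ] [ 0.49509677 -0.15359748  0.097     ]
clock: 0.6
eef_pos: [0.2733, -0.4174, 0.2138]
tcp_rot: [-0.001, 0.99, 0.143, 0.0]
wrist_force: [0.4, -0.9, 0.0]
opening: 1.0
gripper_force: 0.0
clock: 1.1
eef_pos: [0.3846, -0.2863, 0.2137]
tcp_rot: [-0.0, 0.99, 0.143, -0.0]
wrist_force: [0.6, -0.5, 0.1]
opening: 1.0
gripper_force: 0.0
clock: 1.72
eef_pos: [0.4942, -0.1566, 0.2136]
tcp_rot: [0.0, 0.99, 0.14, -0.001]
wrist_force: [0.3, -0.4, -0.2]
opening: 1.005
gripper_force: 0.0
clock: 2.22
eef_pos: [0.4939, -0.1568, 0.214]
tcp_rot: [0.0, 0.921, 0.391, -0.0]
wrist_force: [-0.5, 0.3, 0.4]
opening: 1.001
gripper_force: 0.0
clock: 2.72
eef_pos: [0.4944, -0.156, 0.214]
tcp_rot: [0.0, 0.788, 0.615, -0.0]
wrist_force: [-0.2, -0.7, -0.0]
opening: 1.002
gripper_force: 0.0
clock: 3.22
eef_pos: [0.4947, -0.1556, 0.214]
tcp_rot: [0.0, 0.602, 0.798, -0.0]
wrist_force: [1.2, -0.0, -0.1]
opening: 1.001
gripper_force: 0.0
{'clock': 3.225, 'q': array([-3.26723658e-01,  2.30782282e-01,  1.69028662e+00, -2.27798076e-04,
        1.22040358e+00, -6.04659131e-01]), 'qvel': array([ 4.49020458e-03,  3.57490220e-04, -1.82495277e-03,  3.79026041e-03,
       -7.67884212e-05, -1.45018646e-01]), 'tau': array([ 1.29548172e-02, -3.59468758e+01, -2.28240073e+01,  2.90627091e-02,
        7.95836560e-02, -1.79839167e-01]), 'eef_pos': array([ 0.49468187, -0.15556545,  0.21398307]), 'tcp_rot': array([ 9.06654165e-05,  6.02309668e-01,  7.98262519e-01, -8.26749141e-05]), 'wrist_force': array([ 1.15758647, -0.00399651, -0.06129188]), 'wrist_torque': array([ 0.03629561, -0.13294092, -0.0469198 ]), 'gripper_force': 0.0, 'opening': 1.0014821613028557}
```

```bash

python3 -m creep '[[[0.012,0.006,0.2,0,0,0,-1],[0.012,0.006,0.4,0,0,0,-1],[0.012,0.006,0.6,0,0,0,-1],[0.012,0.006,0.7,0,0,0,-1],[0.012,0.006,0.735,0,0,0,-1],[0.012,0.006,0.735,0,0,0,-1]]]'
python3 -m creep '[[[0,0,0,0,0,0,-0.2],[0,0,0,0,0,0,0],[0,0,0,0,0,0,0.1],[0,0,0,0,0,0,0.2],[0,0,0,0,0,0,1],[0,0,0,0,0,0,1],[0,0,0,0,0,0,1],[0,0,0,0,0,0,1]]]'
python3 - <<'E'
from h import *
import cv2
a,b=camera("scene")[150:240,270:390,::-1],camera("top")[145:235,280:400,::-1]
cv2.imwrite("pics/g1.png",np.hstack([cv2.resize(x,(400,300),interpolation=cv2.INTER_CUBIC) for x in(a,b)]))
s=manip.sense();print(s["eef_pos"],s["wrist_force"],s["wrist_torque"],s["q"])
E
```

```text
clock: 3.98
eef_pos: [0.4956, -0.1527, 0.0671]
tcp_rot: [0.0, 0.601, 0.799, -0.0]
wrist_force: [-0.1, -1.0, -0.0]
opening: 1.001
gripper_force: 0.0
clock: 4.97
eef_pos: [0.4954, -0.1524, 0.0669]
tcp_rot: [0.0, 0.6, 0.8, 0.0]
wrist_force: [0.1, 0.0, 0.6]
opening: 0.41
gripper_force: 30.0
[ 0.49545357 -0.15242323  0.0669304 ] [ 0.64427364  0.28750863 -0.04844533] [ 0.03393461 -0.17133576 -0.03601718] [-3.20628811e-01  3.73943385e-01  1.89916116e+00 -2.54698131e-05
  8.68414948e-01 -6.03340186e-01]
```

View pics/g1.png

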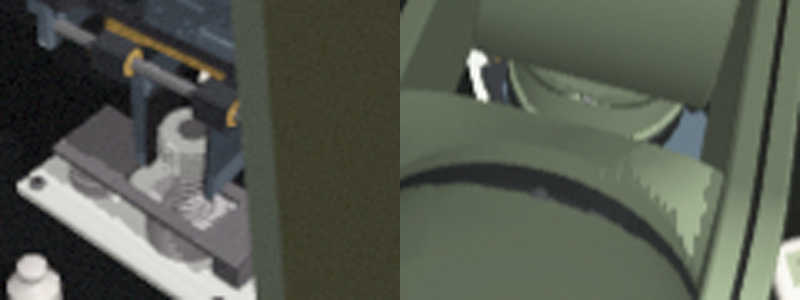

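The scene crop shows the fingers either side of the knob; the opening of 37 mm matches its 38 mm diameter and the side force is near zero. The top view is hidden by the arm. Next I'll turn backward in small steps and watch the force.

```bash

python3 -m creep '[[[0,0,0.004,0,0,0,1],[0,0,0.004,0,0,0,1]]]' | grep -E "eef|force"
for i in 1; do
python3 -m creep '[[[0,0,0,0,0,-0.2,1],[0,0,0,0,0,-0.4,1],[0,0,0,0,0,-0.4,1]]]' | grep -E "clock|eef|wrist_f"
python3 -m creep '[[[0,0,0,0,0,-0.2,1],[0,0,0,0,0,-0.4,1],[0,0,0,0,0,-0.4,1]]]' | grep -E "clock|eef|wrist_f"
done
python3 -c "from h import *;s=manip.sense();print(s['wrist_force'],s['wrist_torque'],s['q'][5],s['eef_pos'])"
```

```text
eef_pos: [0.4955, -0.1524, 0.0667]
wrist_force: [-1.0, 0.8, 5.5]
gripper_force: 30.0
clock: 5.7
eef_pos: [0.4956, -0.1524, 0.0669]
wrist_force: [-1.4, 0.1, 5.1]
clock: 6.08
eef_pos: [0.4956, -0.1524, 0.0669]
wrist_force: [-0.8, 0.3, 5.7]
[-0.76393396  0.33053295  5.65514573] [0.17030755 0.03853989 0.06657884] -1.0230564918678868 [ 0.49562285 -0.15243593  0.0668752 ]
```

```bash

python3 -m creep '[[[0,0,0,0,0,-0.1,1],[0,0,0,0,0,-0.2,1],[0,0,0,0,0,-0.2,1]]]' | grep -E "eef|wrist_f"
python3 -m creep '[[[0,0,0,0,0,-0.1,1],[0,0,0,0,0,-0.2,1],[0,0,0,0,0,-0.2,1]]]' | grep -E "eef|wrist_f"
python3 -m creep '[[[0,0,0,0,0,-0.1,1],[0,0,0,0,0,-0.2,1],[0,0,0,0,0,-0.2,1]]]' | grep -E "eef|wrist_f"
python3 -c "from h import *;s=manip.sense();print(s['clock'],s['wrist_force'],s['wrist_torque'],s['q'][5],s['eef_pos'])"
```

```text
eef_pos: [0.4955, -0.1524, 0.0668]
wrist_force: [-0.8, 0.9, 4.6]
eef_pos: [0.4956, -0.1524, 0.0666]
wrist_force: [-1.2, 0.8, 5.3]
eef_pos: [0.4955, -0.1524, 0.0657]
wrist_force: [1.6, 0.1, -2.7]
7.2 [ 1.55633146  0.12236706 -2.70963147] [ 0.10669504 -0.40115441  0.03567719] -1.3352579432456333 [ 0.49545411 -0.1523722   0.06568869]
```

The force fell to about the bolt's weight and the tool sank 0.9 mm, so the tooth has passed the end of the thread. I'll lower it into the thread without turning.

```bash

python3 -m creep '[[[0,0,0.005,0,0,0,1],[0,0,0.01,0,0,0,1],[0,0,0.01,0,0,0,1]]]' | grep -E "eef|wrist_f"
python3 -m creep '[[[0,0,0.005,0,0,0,1],[0,0,0.01,0,0,0,1],[0,0,0.01,0,0,0,1]]]' | grep -E "eef|wrist_f"
python3 -m creep '[[[0,0,0.003,0,0,0,1],[0,0,0.005,0,0,0,1],[0,0,0.005,0,0,0,1]]]' | grep -E "eef|wrist_f"
python3 -c "from h import *;s=manip.sense();print(s['clock'],s['wrist_force'],s['wrist_torque'],s['q'][5],s['eef_pos'])"
```

```text
eef_pos: [0.4955, -0.1524, 0.0639]
wrist_force: [2.1, 0.2, -2.2]
eef_pos: [0.4954, -0.1524, 0.062]
wrist_force: [0.8, 0.5, -2.0]
eef_pos: [0.4955, -0.1525, 0.0616]
wrist_force: [0.3, 0.6, 3.5]
8.325 [0.30136722 0.62410353 3.5347075 ] [ 0.19316616 -0.11578086 -0.06639427] -1.3363855619622906 [ 0.49548783 -0.15245453  0.06156622]
```

```bash

python3 -m creep '[[[0,0,0.003,0,0,0,1],[0,0,0.003,0,0,0,1],[0,0,0.003,0,0,0,1]]]' | grep -E "eef|wrist_f"
python3 - <<'E'
from h import *
import cv2
a,b=cv2.imread("pics/g1.png")[:,:400],camera("scene")[150:240,270:390,::-1]
cv2.imwrite("pics/g2.png",np.hstack([a,cv2.resize(b,(400,300),interpolation=cv2.INTER_CUBIC)]))
E
```

```text
eef_pos: [0.4955, -0.1525, 0.0614]
wrist_force: [-1.4, 1.7, 7.3]
```

View pics/g2.png

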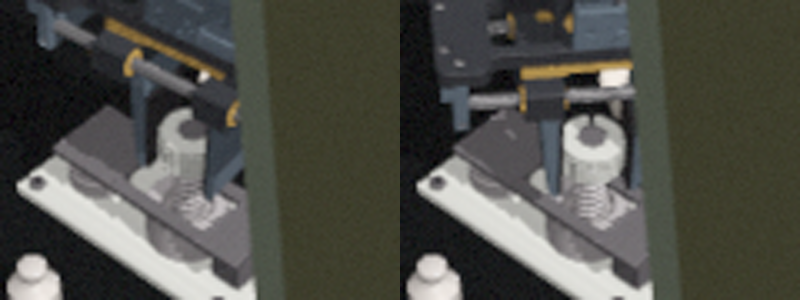

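The right half shows the head clearly lower, with less thread visible and the pointer turned away from the camera. As a check on the seating, I'll turn back a little more under light press.

```bash

python3 -m creep '[[[0,0,0,0,0,-0.15,1],[0,0,0,0,0,-0.3,1],[0,0,0,0,0,-0.3,1],[0,0,0,0,0,-0.3,1]]]' | grep -E "eef|wrist_f"
python3 -c "from h import *;s=manip.sense();print(s['clock'],s['wrist_force'],s['wrist_torque'],s['q'][5],s['eef_pos'])"
```

```text
eef_pos: [0.4956, -0.1525, 0.0616]
wrist_force: [-1.8, 1.0, 7.2]
9.25 [-1.79612612  0.99908396  7.24656924] [0.33020144 0.07599825 0.05657238] -1.49369385171601 [ 0.49558048 -0.1524774   0.06155993]
```

Under the press it rose 0.15 mm for 0.157 rad, exactly the helix, so it is seated. Now forward, following down 0.5 mm per 30°.

```bash

python3 -m creep '[[[0,0,0,0,0,0.2,1],[0,0,0,0,0,0.4,1],[0,0,0,0,0,0.6,1],[0,0,0,0,0,0.8,1],[0,0,0.001,0,0,1,1],[0,0,0.001,0,0,1,1]]]' | grep -E "eef|wrist_f"
python3 -m creep '[[[0,0,0.0005,0,0,0.2,1],[0,0,0.001,0,0,0.4,1],[0,0,0.0015,0,0,0.6,1],[0,0,0.002,0,0,0.8,1],[0,0,0.0025,0,0,1,1],[0,0,0.0025,0,0,1,1]]]' | grep -E "eef|wrist_f"
python3 -m creep '[[[0,0,0.0005,0,0,0.2,1],[0,0,0.001,0,0,0.4,1],[0,0,0.0015,0,0,0.6,1],[0,0,0.002,0,0,0.8,1],[0,0,0.0025,0,0,1,1],[0,0,0.0025,0,0,1,1]]]' | grep -E "eef|wrist_f"
python3 -c "from h import *;s=manip.sense();print(s['clock'],s['wrist_force'],s['wrist_torque'],s['q'][5],s['eef_pos'])"
```

```text
eef_pos: [0.4955, -0.1526, 0.0611]
wrist_force: [-0.3, 0.5, 7.2]
eef_pos: [0.4955, -0.1525, 0.0606]
wrist_force: [-1.7, 1.1, 6.3]
eef_pos: [0.4954, -0.1524, 0.0601]
wrist_force: [-1.3, 2.3, 6.5]
11.5 [-1.27619792  2.26424349  6.53089738] [ 0.19558038  0.13112793 -0.07344706] 0.07800764793165348 [ 0.49542538 -0.15244965  0.06008529]
```

```bash

python3 -m creep '[[[0,0,0.0005,0,0,0.2,1],[0,0,0.001,0,0,0.4,1],[0,0,0.0015,0,0,0.6,1],[0,0,0.002,0,0,0.8,1],[0,0,0.0025,0,0,1,1],[0,0,0.0025,0,0,1,1]]]' | grep -E "eef|wrist_f"
python3 -m creep '[[[0,0,0.0005,0,0,0.2,1],[0,0,0.001,0,0,0.4,1],[0,0,0.0015,0,0,0.6,1],[0,0,0.002,0,0,0.8,1],[0,0,0.0025,0,0,1,1],[0,0,0.0025,0,0,1,1]]]' | grep -E "eef|wrist_f"
python3 -m creep '[[[0,0,0.0005,0,0,0.2,1],[0,0,0.001,0,0,0.4,1],[0,0,0.0015,0,0,0.6,1],[0,0,0.002,0,0,0.8,1],[0,0,0.0025,0,0,1,1],[0,0,0.0025,0,0,1,1]]]' | grep -E "eef|wrist_f"
python3 -m creep '[[[0,0,0.0005,0,0,0.2,1],[0,0,0.001,0,0,0.4,1],[0,0,0.0015,0,0,0.6,1],[0,0,0.002,0,0,0.8,1],[0,0,0.0025,0,0,1,1],[0,0,0.0025,0,0,1,1]]]' | grep -E "eef|wrist_f"
python3 -c "from h import *;s=manip.sense();print(s['clock'],s['wrist_force'],s['wrist_torque'],s['q'][5],s['eef_pos'])"
```

```text
eef_pos: [0.4955, -0.1524, 0.0596]
wrist_force: [-1.1, 1.5, 6.7]
eef_pos: [0.4956, -0.1524, 0.0591]
wrist_force: [-0.4, 1.7, 6.2]
eef_pos: [0.4956, -0.1524, 0.0586]
wrist_force: [-0.8, 1.3, 5.5]
eef_pos: [0.4956, -0.1525, 0.0581]
wrist_force: [0.0, 1.5, 6.7]
14.5 [0.03594092 1.54444635 6.71817782] [ 0.2637012   0.14893544 -0.08800713] 2.172443509175131 [ 0.49561306 -0.1524515   0.05805056]
```

Seven of the twelve 30° steps are done. Now regrip: release, turn the wrist back 150°, close again.

```bash

python3 -m creep '[[[0,0,-0.004,0,0,0,1],[0,0,-0.004,0,0,0,0],[0,0,-0.004,0,0,0,-0.5],[0,0,-0.004,0,0,0,-1],[0,0,-0.004,0,0,0,-1],[0,0,-0.004,0,0,0,-1]]]' | grep -E "eef|wrist_f|open"
python3 -m creep '[[[0,0,0,0,0,-0.3,-1],[0,0,0,0,0,-0.6,-1],[0,0,0,0,0,-1,-1],[0,0,0,0,0,-1,-1]]]' | grep -E "wrist_f|open"
python3 -m creep '[[[0,0,0,0,0,-0.3,-1],[0,0,0,0,0,-0.6,-1],[0,0,0,0,0,-1,-1],[0,0,0,0,0,-1,-1]]]' | grep -E "wrist_f"
python3 -m creep '[[[0,0,0,0,0,-0.3,-1],[0,0,0,0,0,-0.6,-1],[0,0,0,0,0,-1,-1],[0,0,0,0,0,-1,-1]]]' | grep -E "wrist_f"
python3 -m creep '[[[0,0,0,0,0,-0.3,-1],[0,0,0,0,0,-0.6,-1],[0,0,0,0,0,-1,-1],[0,0,0,0,0,-1,-1]]]' | grep -E "wrist_f"
python3 -m creep '[[[0,0,0,0,0,-0.3,-1],[0,0,0,0,0,-0.6,-1],[0,0,0,0,0,-1,-1],[0,0,0,0,0,-1,-1]]]' | grep -E "eef|wrist_f"
python3 -m creep '[[[0,0,0,0,0,0,0],[0,0,0,0,0,0,0],[0,0,0,0,0,0,0.1],[0,0,0,0,0,0,1],[0,0,0,0,0,0,1],[0,0,0,0,0,0,1],[0,0,0.004,0,0,0,1],[0,0,0.004,0,0,0,1]]]' | grep -E "eef|force|open"
python3 -c "from h import *;s=manip.sense();print(s['clock'],s['wrist_force'],s['wrist_torque'],s['q'][5],s['eef_pos'])"
```

```text
eef_pos: [0.4954, -0.1525, 0.0581]
wrist_force: [0.5, -0.4, 0.1]
opening: 0.906
wrist_force: [1.1, 0.3, -1.2]
opening: 1.003
wrist_force: [0.3, -0.5, -0.5]
wrist_force: [0.4, 0.5, -0.3]
wrist_force: [0.1, -0.1, 0.5]
eef_pos: [0.4955, -0.1524, 0.0582]
wrist_force: [0.3, 0.1, -0.8]
eef_pos: [0.4956, -0.1525, 0.058]
wrist_force: [-1.6, -0.3, 4.8]
opening: 0.408
gripper_force: 30.0
18.75 [-1.61801464 -0.3370868   4.78321467] [0.0155761  0.10637849 0.02163722] -0.44619286543397557 [ 0.49556316 -0.15250095  0.05798549]
```

```bash

python3 -m creep '[[[0,0,0.0005,0,0,0.2,1],[0,0,0.001,0,0,0.4,1],[0,0,0.0015,0,0,0.6,1],[0,0,0.002,0,0,0.8,1],[0,0,0.0025,0,0,1,1],[0,0,0.0025,0,0,1,1]]]' | grep -E "eef|wrist_f"
python3 -m creep '[[[0,0,0.0005,0,0,0.2,1],[0,0,0.001,0,0,0.4,1],[0,0,0.0015,0,0,0.6,1],[0,0,0.002,0,0,0.8,1],[0,0,0.0025,0,0,1,1],[0,0,0.0025,0,0,1,1]]]' | grep -E "eef|wrist_f"
python3 -m creep '[[[0,0,0.0005,0,0,0.2,1],[0,0,0.001,0,0,0.4,1],[0,0,0.0015,0,0,0.6,1],[0,0,0.002,0,0,0.8,1],[0,0,0.0025,0,0,1,1],[0,0,0.0025,0,0,1,1]]]' | grep -E "eef|wrist_f"
python3 -m creep '[[[0,0,0.0005,0,0,0.2,1],[0,0,0.001,0,0,0.4,1],[0,0,0.0015,0,0,0.6,1],[0,0,0.002,0,0,0.8,1],[0,0,0.0025,0,0,1,1],[0,0,0.0025,0,0,1,1]]]' | grep -E "eef|wrist_f"
python3 - <<'E'
from h import *
import cv2
s=manip.sense();print(s['clock'],s['wrist_force'],s['wrist_torque'],s['q'][5],s['eef_pos'])
cv2.imwrite("pics/g3.png",cv2.resize(camera("scene")[150:240,250:430,::-1],(800,400),interpolation=cv2.INTER_CUBIC))
E
```

```text
eef_pos: [0.4957, -0.1525, 0.0574]
wrist_force: [-0.1, 0.8, 5.1]
eef_pos: [0.4956, -0.1525, 0.0569]
wrist_force: [-1.0, 1.1, 5.1]
eef_pos: [0.4956, -0.1525, 0.0564]
wrist_force: [-0.9, -0.6, 6.4]
eef_pos: [0.4956, -0.1525, 0.0559]
wrist_force: [-0.7, -1.0, 5.6]
21.75 [-0.65024805 -0.9536952   5.6026853 ] [ 0.17448862  0.25049159 -0.10031549] 1.6469845637600191 [ 0.49559416 -0.15253304  0.05593361]
```

View pics/g3.png

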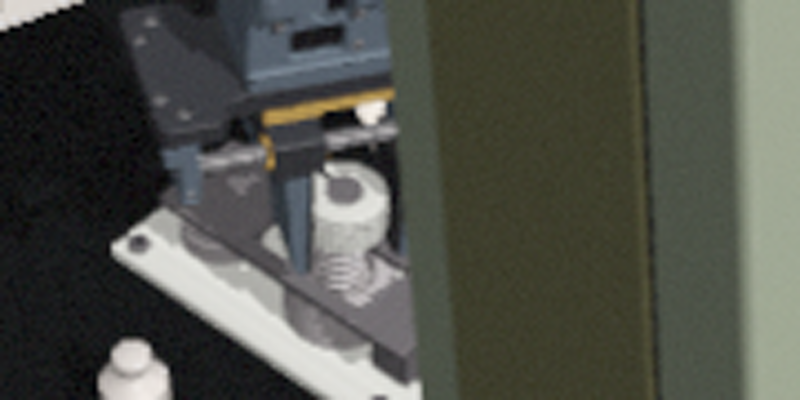

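The head is gripped and lower. The pointer sits a little short of a full turn compared with the previous picture, as expected after 11 of 12 steps. I'll do the last 30°, ease off the press and settle.

```bash

python3 -m creep '[[[0,0,0.0005,0,0,0.2,1],[0,0,0.001,0,0,0.4,1],[0,0,0.0015,0,0,0.6,1],[0,0,0.002,0,0,0.8,1],[0,0,0.0025,0,0,1,1],[0,0,0.0025,0,0,1,1],[0,0,0,0,0,1,1],[0,0,-0.001,0,0,1,1],[0,0,-0.001,0,0,1,1],[0,0,-0.001,0,0,1,1],[0,0,-0.001,0,0,1,1]]]' 
python3 -c "from h import *;s=manip.sense();print(s['clock'],s['wrist_force'],s['wrist_torque'],s['q'][5],s['qvel']);print(manip.job_done())"
```

```text
clock: 23.18
eef_pos: [0.4955, -0.1525, 0.0555]
tcp_rot: [0.0, 0.896, -0.445, 0.0]
wrist_force: [-0.1, 0.1, 2.4]
opening: 0.412
gripper_force: 30.0
23.175 [-0.10640098  0.0688165   2.37136706] [0.10471717 0.06057914 0.01369603] 2.17152583961528 [ 0.00093737 -0.00064965 -0.0006594  -0.0007917  -0.0009768   0.00086688]
the job is handed in; nothing more can be done
None
```

I handed the job in at 23.2 s: the bolt went backward about 0.7 rad until it dropped about 5 mm into the thread (about 6 mm was expected), a further 0.16 rad back to check it was seated, then one full turn forward, and it is at rest with its head still gripped; the weight, crucible and timer were not approached, though I took no final picture of them.

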